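# Set up the radio operating position

### The arm

A 6-joint arm with a two-finger parallel gripper is mounted at the origin on the work surface. World frame = base frame: x ahead of the robot, y to its left, z up, the work surface at z = 0. Lengths are in m, angles in rad, forces in N, time in s.
With the tool pointing down it reaches from about 0.25 to 0.775 m from the base axis. Payload 4 kg.
Tool frame: the origin (TCP) lies at the very end of the fingers, on their centre line; the grasp point (between the pads) lies r.pinch_z behind it (r.pinch_z is the distance from the TCP to the grasp point, in m); y points along the fingers, z is the direction in which the jaws open and shut, and the axes are right-handed (so a half turn about y gives the same grasp; the last joint's range is limited). The gripper opens to 94 mm and grips with 3 to 60 N. Pads are 16 mm wide; open, the fingers measure 119 mm over their backs; the gripper's body (75 mm by 177 mm) begins 78 mm behind the grasp point.
Start: joints at [1.101, 0.087, 1.371, -0, 1.684, -0.103], TCP at [0.197, 0.513, 0.206] pointing down, gripper open.
Joint ranges: [-3.1, 3.1], [-0.76, 2.03], [0.27, 2.55], [-1.08, 4.22], [0.17, 2.65], [-2.57, 2.57]. Speed limits (rad/s): [2.79, 2.79, 3.14, 3.14, 3.14, 3.14].

### API

Orientations are given as a unit quaternion [x, y, z, w].
In Python, from station import readout, capture, job_done, r gives the robot as it stands.
- The arm moves only by the tool carry_out, never from a script. Its argument "motion" is a list of rows, each a list of 7 numbers: the shift along the tool's x, y, z in m, then the turn, a rotation vector about the tool's x, y, z in degrees, then the finger opening in m, from 0 to 0.094. In form: [[x, y, z, rx, ry, rz, jaw], ...]. A call has 1 to 20 rows; each row is the pose to reach, as a shift and turn from the pose commanded when the call began, along the tool's axes at that moment; what a row does not reach only later rows make up. A row lasts 1/12 s, in which the tool goes at most 41.7 mm and 7.16 degrees, less where a joint would pass 70% of its speed; a pose out of reach is approached as far as the arm can. A call with a gripper value outside its range is refused whole. The fingers move at their own pace and stop on an object; "squeeze" is the grip in N (left out, the last holds). Time passes only in rows, so rows that repeat a pose let the fingers close. It gives the time, the measured TCP pose, the force and the opening at its end, in the units of the state.
- readout.get_state(): the state, without advancing time (a new reading comes with each control period).
- capture(name): name is "side" or "top" or "wrist"; returns a dict with "image" (384x512x3 uint8, red, green, blue), "K" (3x3 intrinsics, pixels), "cam_to_world" (4x4, takes a point from camera to world coordinates). Camera axes: x right, y down, z forward; pixel columns grow to the right and rows downward; lengths in m; the calibration is good to about 2 mm. The wrist camera is an equidistant fisheye: a pixel r from the principal point sees the ray r / f radians off the axis. A picture is of the moment at which its call begins. There is no depth.
- job_done(): hands the job in, once; it reports no verdict.
The state is a dict: "time": time; "qpos": joint angles; "joint_velocities": joint speeds; "joint_torque": joint torques, N m; "tcp_pos": TCP position; "eef_rot": TCP orientation; "ft_force": force on the tool from outside, world axes, zero at the start; "torque": the same for the moment, N m; "grip_width": opening from 0.0 (shut) to 1.0 (fully open).
Only numpy, scipy, OpenCV 4.12 (cv2) and the standard library are available. Lean on these libraries where they do the work, as an engineer would, in place of code of your own. Each camera call takes 0.05 s, during which the arm holds its last target.

### The job

Set the loose accessories back around the radio on the desk, upright and square to it, with their fronts towards the operator (the robot's side) like the radio's own. Stand the power meter midway between the transceiver and the rotator controller, its front level with the transceiver's front panel, with the desk clock centred on top of it; stand the loudspeaker on the transceiver's other side, about 35 mm from its cabinet, its front also level with the front panel. Set the Morse key straight in front of the middle of the meter, knob towards the operator, with about 5 cm between its base and the meter; leave the mug and the roll of tape where they are.

Things in the scene. Friction and masses are not known exactly. Their poses are not given: they have to be found in the camera images.
- trx: Transceiver, fixed to the desk: black box 190 wide, 200 deep, 84 high, with an amber display, a big tuning knob (sticks out 20 mm) and small knobs on its front panel, vent slots in its top and cooling fins at its back. It stands left or right of the rotator controller, turned up to 6 degrees. Origin: at desk height under the middle of its front panel. x runs from the front panel to the back, y to the operator's left (sides at y = +-95 mm), z up.
- rotor: Rotator controller, fixed to the desk: dark steel box 150 wide, 140 deep, 90 high, with an aluminium front panel that carries a round compass dial and two switches. 110 to 165 mm of free desk separate it from the transceiver. Origin: at desk height under the middle of its front panel. x runs from the front panel to the back, y to the operator's left (sides at y = +-75 mm), z up.
- meter_c (a point): Power meter, loose: small grey metal box with a plain flat top with four small screws, 60 deep (x), 68 wide (y), 62 high; black front with a white needle scale, two flush steel sockets at the back. About 0.35 kg. The point is the centre of the box, 31 above its underside. Its front faces -x, y is its left, z up. Starts on the desk, turned up to 20 degrees from facing the robot.
- clock_c (a point): Desk clock, loose: white plastic block 34 deep (x), 64 wide (y), 50 high, with a round dial with hands on its front and a grey bar (14 by 34, 3 high) on its top. About 0.14 kg. The point is the centre of the block, 25 above its underside. Its front (dial) faces -x, y is its left, z up. Starts on the desk, turned up to 20 degrees.
- speaker_c (a point): Loudspeaker, loose: black box 70 deep (x), 58 wide (y), 80 high, with a round cone on its front and five thin grey slots on its top. About 0.45 kg. The point is its centre, 40 above its underside. Its front (cone) faces -x, y is its left, z up. Starts on the desk, turned up to 20 degrees.
- key_c (a point): Morse key, loose: dark wooden base 90 long (x), 50 wide (y), 18 high, with a rigid brass lever along it on two posts and a round black knob above the base near its -x end; 53 high over all. About 0.4 kg. The point is the centre of the base, 10 above its underside; the base's sides are free to be gripped across y. The knob end is -x, y is its left, z up. Starts on the desk, turned up to 20 degrees.
- mug: Small white mug among the accessories, 66 across, 66 high, with a handle on its +y side. Origin: centre of its underside. Leave it where it is.
- tape: Roll of brown tape lying flat among the accessories: ring 84 across outside, 68 inside, 24 high. Origin: centre of its underside. Leave it where it is.
Mind the look-alikes: they are no part of the job. Leave any green or turquoise look-alike of the part that bears meter_c alone.

How it is judged:
At the end, for the whole second after the job is handed in: Meter 40-100 mm (centre) from both facing sides, front level within 18 mm; clock on it within 13 mm; speaker 15-55 mm from the radio's other side, level within 20 mm; key 28-72 mm before the meter, centred within 15 mm; all upright, square within 0.2 rad, fronts to the operator, at rest (x of meter_c in the frame of trx between 0.012 and 0.048 m and (y of meter_c in the frame of trx between 0.135 and 0.195 m or y of meter_c in the frame of trx between -0.195 and -0.135 m) and (y of meter_c in the frame of rotor between 0.115 and 0.175 m or y of meter_c in the frame of rotor between -0.175 and -0.115 m) and height (world z) of meter_c between 0.025 and 0.037 m and angle between the x axis of each of meter_c, speaker_c and the x axis of trx, either way round below 0.2 rad and horizontal distance between clock_c and meter_c below 0.013 m and height (world z) of clock_c between 0.081 and 0.093 m and angle between the x axis of each of clock_c, key_c and the x axis of meter_c, either way round below 0.2 rad and x of key_c in the frame of clock_c below -0.06 m and x of speaker_c in the frame of trx between 0.015 and 0.055 m and height (world z) of speaker_c between 0.034 and 0.046 m and x of trx in the frame of speaker_c below 0 m and ((y of speaker_c in the frame of trx between 0.139 and 0.179 m and y of meter_c in the frame of trx below 0 m) or (y of speaker_c in the frame of trx between -0.179 and -0.139 m and y of meter_c in the frame of trx above 0 m)) and x of key_c in the frame of meter_c between -0.147 and -0.103 m and y of key_c in the frame of meter_c between -0.015 and 0.015 m and height (world z) of key_c between 0.005 and 0.016 m and x of meter_c in the frame of key_c above 0.05 m and angle between each of meter_c, clock_c, speaker_c, key_c's own z axis and vertical below 0.1 rad and linear speed of each of meter, clock, speaker, key below 0.02 m/s); the robot touches nothing.
It fails at once if the mug is moved more than 30 mm or tipped (distance of mug from where it was at the start of the episode above 0.03 m or angle between mug's own z axis and vertical above 0.5 rad).
It fails at once if the roll of tape is moved more than 30 mm (distance of tape from where it was at the start of the episode above 0.03 m).
It also fails if it takes over 112 s, if anything falls off the work surface, if the arm or the gripper's body presses on something with over 40 N, if the wrist force passes 120 N, or if a joint passes its speed limit or range.

## Working session

There is one attempt and no reset: what is moved stays moved. The work goes in short steps, Python scripts to look and compute and a tool call to move; the robot and the scene stay as the last step left them, time stands still between calls to the robot, and variables do not carry over. Pictures are saved under pics/ and viewed, and the job is handed in when it is done.

Besides the shell and the picture viewer there is one more tool, called after "Request:" as name(argument=value, ...), one argument or row to a line, values as JSON. carry_out: Moves the arm, as the interface text tells. Its arguments: {"type":"object","properties":{"motion":{"type":"array","items":{"type":"array","items":{"type":"number"}}},"squeeze":{"type":"number"}},"required":["motion"]}

```bash
ls; mkdir -p pics; python3 - <<'E'
from station import readout, capture, job_done, r
import cv2
s=readout.get_state(); print(s); print(r.pinch_z)
for n in ("side","top","wrist"):
    c=capture(n); cv2.imwrite(f"pics/{n}0.png",c["image"][:,:,::-1]); print(n,c["K"].round(1).tolist(),c["cam_to_world"].round(3).tolist())
E
```

```text
pics
{'time': 0.0, 'qpos': array([ 1.10090013e+00,  8.79341900e-02,  1.37222359e+00, -1.38953793e-05,
        1.68353649e+00, -1.03097648e-01]), 'joint_velocities': array([-6.83705525e-04, -1.46509688e-05,  8.11138587e-04,  7.01286078e-04,
       -8.11375071e-04, -1.63289807e-04]), 'joint_torque': array([ 8.99517363e-04, -3.40181923e+01, -3.02426434e+01,  7.18828314e-02,
        3.28494119e-02, -1.91992799e-04]), 'tcp_pos': array([0.19701665, 0.51294487, 0.20433107]), 'eef_rot': array([ 0.69596185, -0.12916287,  0.12875228, -0.69453359]), 'ft_force': array([-0.37388699,  0.15700447,  0.49448768]), 'torque': array([-0.04565405, -0.03312138,  0.00162825]), 'grip_width': 1.0011047087829958}
0.0188
side [[379.5, 0.0, 259.0], [0.0, 379.5, 198.2], [0.0, 0.0, 1.0]] [[0.856, -0.397, 0.332, 0.039], [-0.517, -0.661, 0.543, -0.705], [0.004, -0.637, -0.771, 0.934], [0.0, 0.0, 0.0, 1.0]]
top [[429.0, 0.0, 264.1], [0.0, 429.0, 188.7], [0.0, 0.0, 1.0]] [[-0.009, -0.992, 0.129, 0.273], [-1.0, 0.012, 0.021, -0.074], [-0.022, -0.129, -0.991, 1.263], [0.0, 0.0, 0.0, 1.0]]
wrist [[297.3, 0.0, 249.4], [0.0, 297.3, 191.0], [0.0, 0.0, 1.0]] [[0.359, 0.908, 0.218, 0.134], [0.933, -0.348, -0.086, 0.538], [-0.002, 0.234, -0.972, 0.385], [0.0, 0.0, 0.0, 1.0]]
```

```bash
python3 - <<'E'
import cv2
for n in ("side","top"):
    i=cv2.imread(f"pics/{n}0.png"); cv2.imwrite(f"pics/{n}0b.png",cv2.resize(i,(800,600),interpolation=cv2.INTER_CUBIC))
E
```

```text
(no output)
```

View pics/top0b.png

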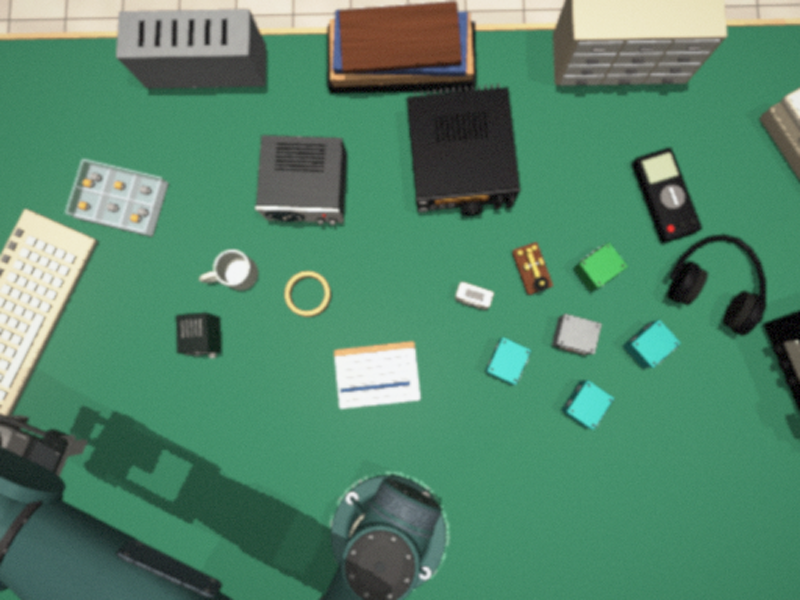

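View pics/side0b.png

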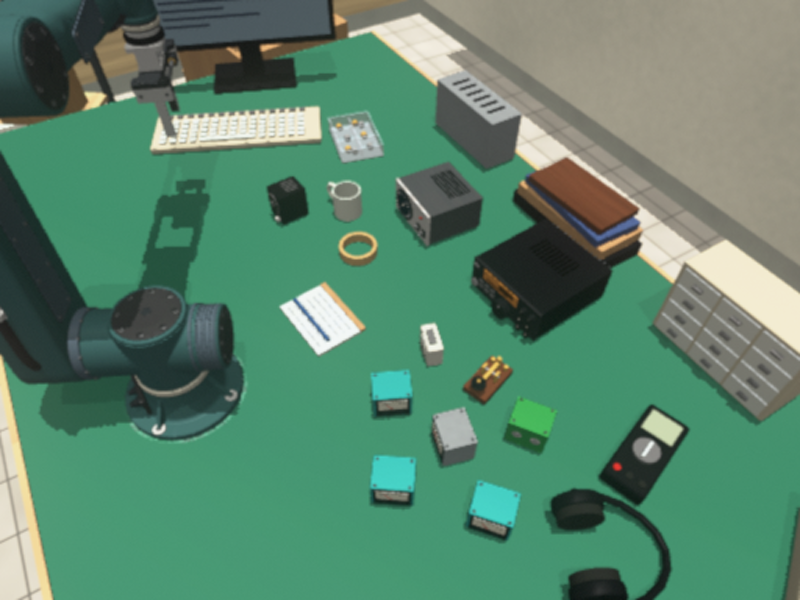

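View pics/wrist0.png

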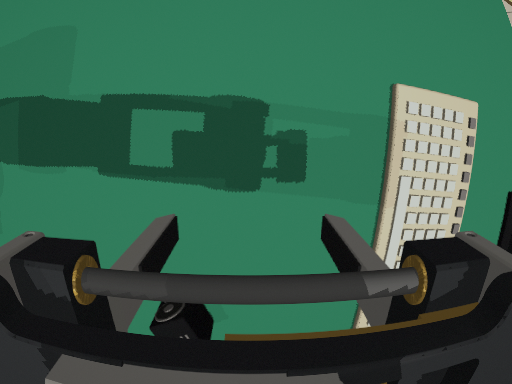

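```bash
cat > h.py <<'E'
import numpy as np, cv2
from station import readout, capture, r
from scipy.spatial.transform import Rotation as R
def snap(n,tag):
    c=capture(n); cv2.imwrite(f"pics/{tag}.png",c["image"][:,:,::-1]); np.savez(f"pics/{tag}.npz",K=c["K"],T=c["cam_to_world"]); return c
def load(tag):
    z=np.load(f"pics/{tag}.npz"); return cv2.imread(f"pics/{tag}.png"),z["K"],z["T"]
def proj(K,T,P):
    P=np.atleast_2d(P); q=(P-T[:3,3])@T[:3,:3]; return q[:,:2]/q[:,2:]*[K[0,0],K[1,1]]+[K[0,2],K[1,2]]
def fproj(K,T,P):
    P=np.atleast_2d(P); q=(P-T[:3,3])@T[:3,:3]; rho=np.hypot(q[:,0],q[:,1]); th=np.arctan2(rho,q[:,2]); return q[:,:2]/rho[:,None]*th[:,None]*K[0,0]+[K[0,2],K[1,2]]
def ground(K,T,uv,z):
    d=T[:3,:3]@np.array([(uv[0]-K[0,2])/K[0,0],(uv[1]-K[1,2])/K[1,1],1]); t=(z-T[2,3])/d[2]; return T[:3,3]+t*d
def crop(tag,out,x0,y0,w,h,s=None):
    i,_,_=load(tag); s=s or min(800/w,600/h); s=int(s)
    c=cv2.resize(i[y0:y0+h,x0:x0+w],None,fx=s,fy=s,interpolation=cv2.INTER_CUBIC)
    for k in range(0,w,10): cv2.putText(c,str(x0+k),(k*s,8),0,.35,(0,255,255),1); cv2.line(c,(k*s,10),(k*s,14),(0,255,255),1)
    for k in range(0,h,10): cv2.putText(c,str(y0+k),(0,k*s+4),0,.35,(0,255,255),1)
    cv2.imwrite(f"pics/{out}.png",c)
E
python3 - <<'E'
from h import *
for n in("top","side"): snap(n,n+"1")
crop("top1","t_a",285,150,140,130)
crop("side1","s_a",220,190,140,160)
crop("top1","t_b",105,40,240,180)
crop("side1","s_b",160,90,240,130)
E
```

```text
(no output)
```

View pics/t_a.png

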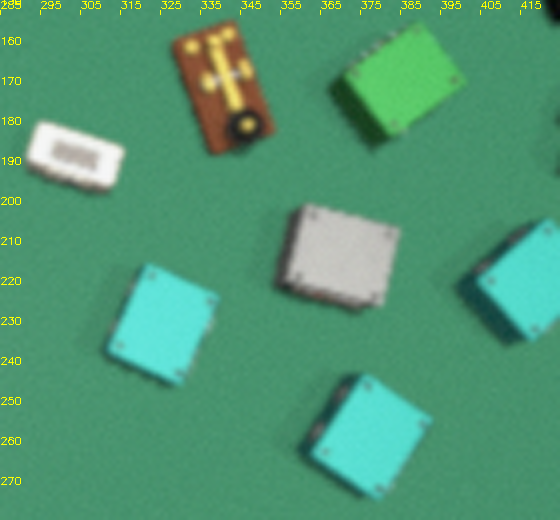

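View pics/s_a.png

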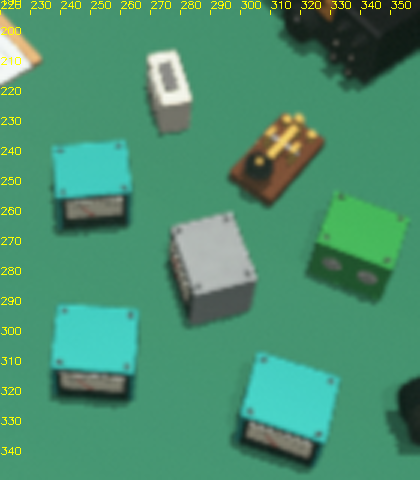

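View pics/t_b.png

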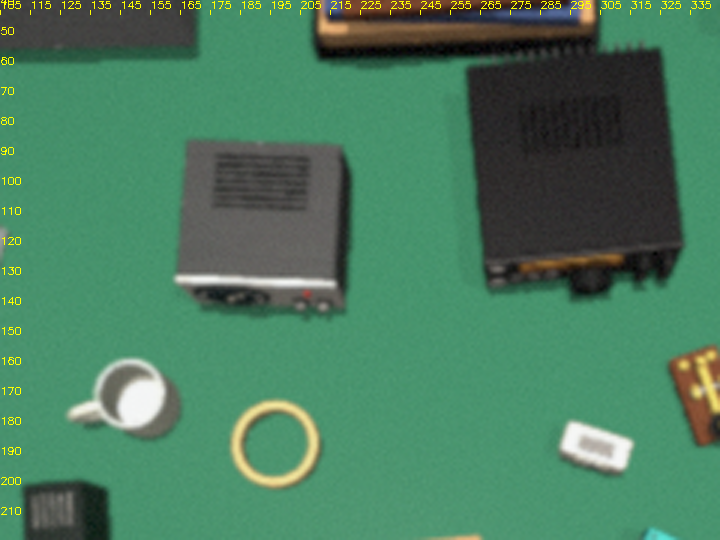

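View pics/s_b.png

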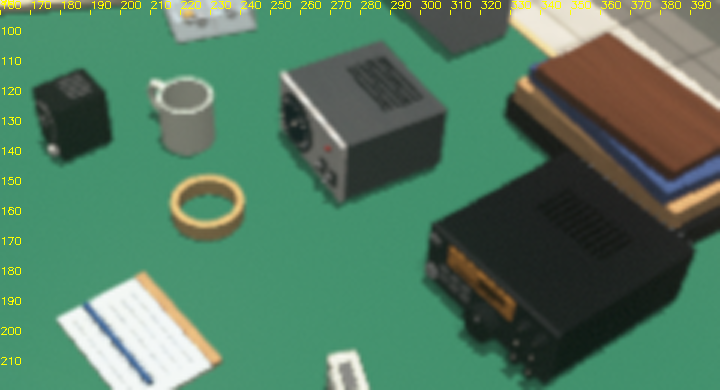

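```bash
python3 - <<'E'
from h import *
crop("top1","t_c",100,150,110,100)
crop("side1","s_c",150,90,110,90)
E
```

```text
(no output)
```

View pics/t_c.png

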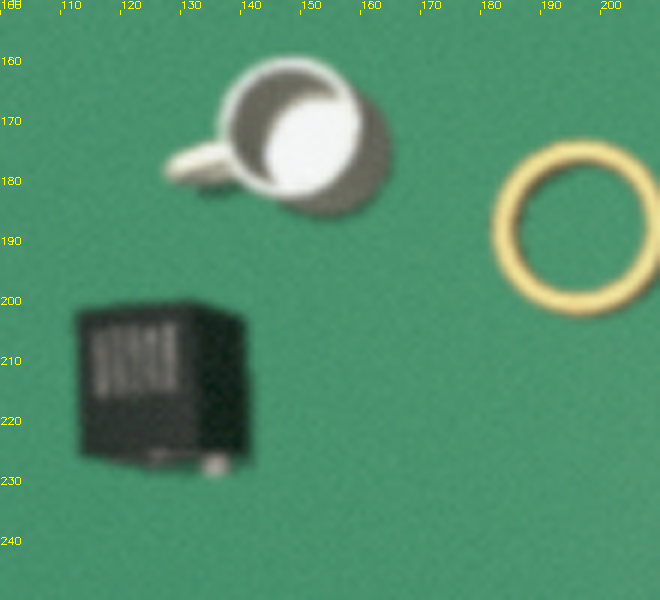

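View pics/s_c.png

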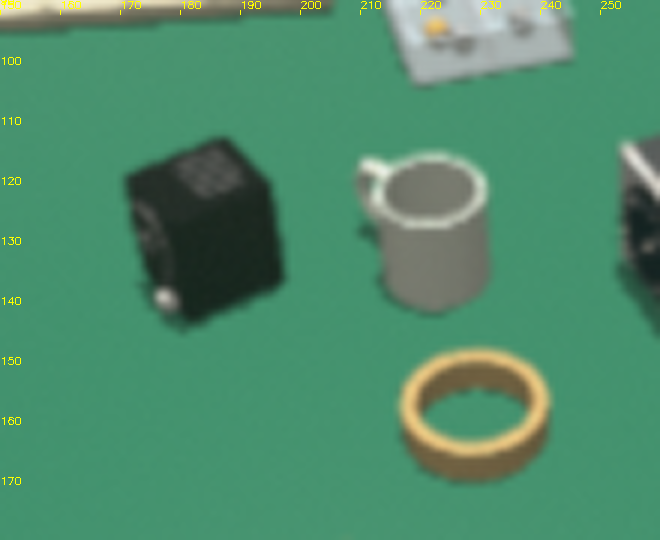

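```bash
cat > fit1.py <<'E'
from h import *
from scipy.optimize import least_squares
def c(s,ox,oy,*p): return [None if q is None else (ox+q[0]/s,oy+q[1]/s) for q in p]
# order BL,BR,FR,FL ; dims x-range(front,back), half width, height
A=lambda *p:c(4,285,150,*p); S=lambda *p:c(3,220,190,*p); B=lambda *p:c(3,105,40,*p); SB=lambda *p:c(3,160,90,*p)
C=lambda *p:c(6,100,150,*p); SC=lambda *p:c(6,150,90,*p)
obj={
"meter":(-.03,.03,.034,.062,A((303,205),(400,230),(382,306),(286,283)),S((231,212),(256,275),(192,294),(172,232))),
"clock":(-.017,.017,.032,.05,A((36,122),(125,150),(108,186),(27,158)),S((176,50),(190,98),(159,106),(148,57))),
"key":(-.045,.045,.025,.018,A((174,42),(236,22),(275,132),(212,150)),S((281,115),(324,142),(267,200),(230,172))),
"speaker":(-.035,.035,.029,.08,C((77,310),(192,302),(195,460),(82,457)),SC((225,137),(272,182),None,(125,180))),
"trx":(0,.2,.095,.084,B((468,68),(660,50),(682,240),(484,260)),SB(None,(693,250),None,(431,224))),
"rotor":(0,.14,.075,.09,B((187,141),(341,147),(336,282),(177,278)),SB((381,43),(445,108),(345,147),(282,72))),
}
V=[load("top1"),load("side1")]
if __name__=="__main__":
  for n,(f,b,w,h,*pts) in obj.items():
    L=np.array([[b,w],[b,-w],[f,-w],[f,w]])
    def res(p,views=(0,1)):
        o=[]
        Q=np.c_[L@np.array([[np.cos(p[2]),np.sin(p[2])],[-np.sin(p[2]),np.cos(p[2])]])+p[:2],np.full(4,h)]
        for v in views:
            uv=proj(V[v][1],V[v][2],Q)
            for k in range(4):
                if pts[v][k] is not None: o+=list(uv[k]-pts[v][k])
        return np.array(o)
    x0=[*ground(V[0][1],V[0][2],np.mean(pts[0],0),h)[:2],0]
    s=least_squares(res,x0); s0=least_squares(lambda p:res(p,(0,)),x0)
    print(n,s.x.round(4),"deg",np.degrees(s.x[2]).round(1),"top only",s0.x.round(4),res(s.x).round(1).tolist())
E
python3 fit1.py
```

```text
meter [ 0.3545 -0.3468 -0.2569] deg -14.7 top only [ 0.3546 -0.3455 -0.2602] [0.8, -0.6, 0.4, -1.0, 0.4, 0.9, 0.3, 0.7, 0.1, -1.0, 1.1, 0.6, -0.1, 0.5, -1.9, -2.0]
clock [ 0.4293 -0.1622 -0.3448] deg -19.8 top only [ 0.43   -0.1609 -0.3399] [1.2, -1.0, 0.3, -0.7, 0.7, 1.5, -0.4, 1.2, 0.5, -0.9, 1.0, 0.3, -0.3, -0.5, -1.3, -1.5]
key [ 0.4812 -0.2752  0.3029] deg 17.4 top only [ 0.4828 -0.2741  0.2986] [-0.2, -0.2, 0.4, -0.4, 0.9, 0.9, 0.4, 1.7, 0.8, -1.3, 0.5, -0.9, 0.8, -0.0, -1.0, -0.9]
speaker [0.3617 0.3433 0.0457] deg 2.6 top only [0.3615 0.3444 0.0391] [-0.2, 0.0, 1.3, 0.2, 1.2, -1.0, -0.8, 0.6, 0.1, -1.1, -0.2, -0.0, -1.1, -1.5]
trx [ 0.605  -0.1515  0.0809] deg 4.6 top only [ 0.6061 -0.1513  0.0798] [-1.1, -1.3, 0.6, -1.6, 0.9, 2.3, -0.2, 1.9, 1.7, -0.9, -0.4, -1.0]
rotor [ 0.5813  0.1562 -0.0456] deg -2.6 top only [ 0.5817  0.1567 -0.0445] [-0.1, -0.8, 0.8, -1.4, 0.0, 1.5, 0.0, 1.2, 0.1, -1.9, 1.5, -0.0, -0.6, -0.0, -0.8, -0.1]
```

```bash
cat >> h.py <<'E'
def pose():
    s=readout.get_state(); return s["tcp_pos"],R.from_quat(s["eef_rot"]),s
# tool rotation for yaw psi: tool y = -z world, jaw z = (dir at yaw+90)
def toolR(psi):
    z=np.array([-np.sin(psi),np.cos(psi),0]); y=np.array([0,0,-1.]); x=np.cross(y,z); return R.from_matrix(np.c_[x,y,z])
def plan(p,psi):
    """row to reach world TCP p with jaw along object's y at yaw psi (mod pi, nearest turn)"""
    t,q,s=pose(); best=None
    for a in (psi,psi+np.pi):
        rv=np.degrees((q.inv()*toolR(a)).as_rotvec())
        if best is None or np.linalg.norm(rv)<np.linalg.norm(best): best=rv
    d=q.inv().apply(np.array(p)-t)
    print("row",d.round(4).tolist(),best.round(2).tolist(),"| from",t.round(4),"q6",s["qpos"][5].round(2),"t",round(s["time"],2),"grip",round(s["grip_width"]*.094,4),"F",np.round(s["ft_force"],1))
E
python3 - <<'E'
from h import *
t,q,s=pose(); print(q.as_matrix().round(3), t)
plan([.3545,-.3468,.2],-.257)
V=load("top1")
print("tape",ground(V[1],V[2],(196.5,188),.024),"mug",ground(V[1],V[2],(148,172),.066), "mm",ground(V[1],V[2],(405,100),.03),ground(V[1],V[2],(418,155),.03))
E
```

```text
[[ 0.933 -0.     0.359]
 [-0.359 -0.001  0.933]
 [-0.    -1.    -0.001]] [0.19713532 0.5131957  0.20493749]
row [0.4553, 0.0056, -0.7464] [0.06, -6.29, -0.01] | from [0.1971 0.5132 0.2049] q6 -0.1 t 0.25 grip 0.0939 F [-0.  -1.5  0.4]
tape [0.43852724 0.1494135  0.024     ] mug [0.48051669 0.28089034 0.066     ] mm [ 0.69274277 -0.46747459  0.03      ] [ 0.52665119 -0.49649143  0.03      ]
```

Request:
carry_out(
  motion=[
    [0.42,0,-0.388,0,0,0,0.094],
    [0.42,0,-0.388,0,0,0,0.094],
    [0.42,0,-0.388,0,0,0,0.094],
    [0.42,0,-0.388,0,0,0,0.094],
    [0.42,0,-0.388,0,0,0,0.094],
    [0.42,0,-0.388,0,0,0,0.094],
    [0.42,0,-0.388,0,0,0,0.094],
    [0.42,0,-0.388,0,0,0,0.094],
    [0.42,0,-0.388,0,0,0,0.094],
    [0.42,0,-0.388,0,0,0,0.094],
    [0.42,0,-0.388,0,0,0,0.094],
    [0.42,0,-0.388,0,0,0,0.094],
    [0.455,0,-0.746,0,0,0,0.094],
    [0.455,0,-0.746,0,0,0,0.094],
    [0.455,0,-0.746,0,0,0,0.094],
    [0.455,0,-0.746,0,0,0,0.094],
    [0.455,0,-0.746,0,0,0,0.094],
    [0.455,0,-0.746,0,0,0,0.094],
    [0.455,0,-0.746,0,0,0,0.094],
    [0.455,0,-0.746,0,0,0,0.094],
  ],
)

```text
time: 1.92
tcp_pos: [0.3663, -0.2663, 0.2056]
eef_rot: [0.695, -0.129, 0.129, -0.695]
ft_force: [0.9, 0.5, 0.0]
grip_width: 1.001
```

```bash
python3 - <<'E'
from h import *
plan([.3545,-.3468,.2],-.257)
E
```

```text
row [0.0179, 0.0056, -0.0793] [-0.0, -6.32, 0.04] | from [ 0.3663 -0.2663  0.2056] q6 -1.96 t 1.92 grip 0.0941 F [0.9 0.5 0. ]
```

Request:
carry_out(
  motion=[
    [0.018,0,-0.079,0,-6.3,0,0.094],
    [0.018,0,-0.079,0,-6.3,0,0.094],
    [0.018,0,-0.079,0,-6.3,0,0.094],
    [0.018,0,-0.079,0,-6.3,0,0.094],
    [0.018,0,-0.079,0,-6.3,0,0.094],
  ],
)

```text
time: 2.33
tcp_pos: [0.3556, -0.344, 0.2052]
eef_rot: [-0.701, 0.091, -0.091, 0.702]
ft_force: [-1.1, -0.1, 0.9]
grip_width: 0.999
```

```bash
cat >> h.py <<'E'
def boxdraw(img,K,T,f,b,w,z0,z1,p,fish=False,s=1,off=(0,0)):
    for z in (z0,z1):
        L=np.array([[b,w],[b,-w],[f,-w],[f,w]]); 
        Q=np.c_[L@np.array([[np.cos(p[2]),np.sin(p[2])],[-np.sin(p[2]),np.cos(p[2])]])+p[:2],np.full(4,z)]
        uv=((fproj if fish else proj)(K,T,Q)-off)*s
        cv2.polylines(img,[uv.round().astype(int)],True,(0,0,255) if z==z1 else (255,0,255),1)
E
python3 - <<'E'
from h import *
plan([.3545,-.3468,.2],-.257)
snap("wrist","w2"); i,K,T=load("w2")
s=1.5; o=cv2.resize(i,None,fx=s,fy=s)
boxdraw(o,K,T,-.03,.03,.034,0,.062,[.3545,-.3468,-.257],True,s); cv2.imwrite("pics/w2o.png",o)
E
```

```text
row [-0.0003, 0.0052, -0.003] [-0.07, -0.02, -0.03] | from [ 0.3556 -0.344   0.2052] q6 -2.2 t 2.33 grip 0.0939 F [-1.1 -0.1  0.9]
```

View pics/w2o.png

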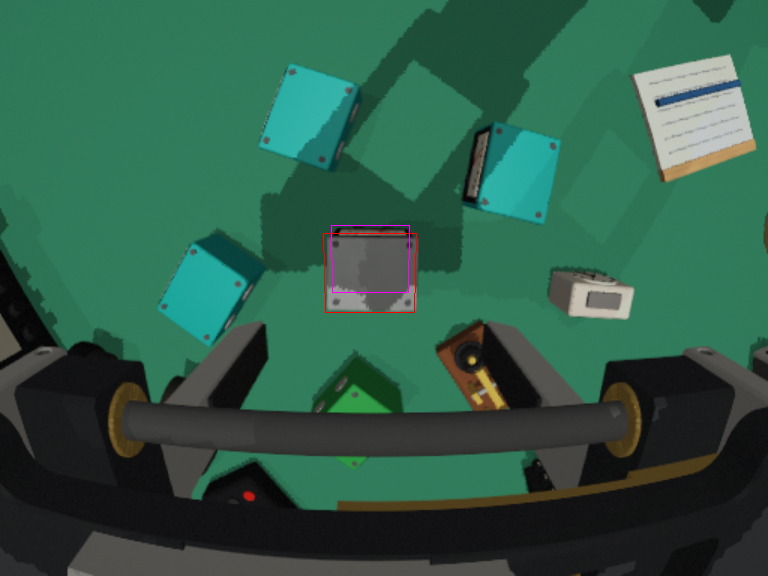

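Request:
carry_out(
  motion=[
    [0,0.03,-0.003,0,0,0,0.094],
    [0,0.06,-0.003,0,0,0,0.094],
    [0,0.09,-0.003,0,0,0,0.094],
    [0,0.12,-0.003,0,0,0,0.094],
    [0,0.15,-0.003,0,0,0,0.094],
    [0,0.17,-0.003,0,0,0,0.094],
    [0,0.186,-0.003,0,0,0,0.094],
    [0,0.186,-0.003,0,0,0,0.094],
    [0,0.186,-0.003,0,0,0,0.06],
    [0,0.186,-0.003,0,0,0,0.06],
    [0,0.186,-0.003,0,0,0,0.06],
    [0,0.186,-0.003,0,0,0,0.06],
    [0,0.186,-0.003,0,0,0,0.06],
    [0,0.186,-0.003,0,0,0,0.06],
    [0,0.186,-0.003,0,0,0,0.06],
  ],
  squeeze=25,
)

```text
time: 3.63
tcp_pos: [0.356, -0.3471, 0.0212]
eef_rot: [-0.701, 0.09, -0.091, 0.702]
ft_force: [1.3, 4.4, 5.9]
grip_width: 0.72
```

```bash
python3 - <<'E'
from h import *
plan([.3545,-.3468,.17],-.257)
plan([.622,.0124,.17],.081)
E
```

```text
row [-0.0012, -0.1488, 0.0001] [-0.06, 0.01, 0.14] | from [ 0.356  -0.3471  0.0212] q6 -2.2 t 3.63 grip 0.0677 F [1.3 4.4 5.9]
row [0.1663, -0.148, 0.4155] [-0.03, -19.36, 0.15] | from [ 0.356  -0.3471  0.0212] q6 -2.2 t 3.63 grip 0.0677 F [1.3 4.4 5.9]
```

Request:
carry_out(
  motion=[
    [0,-0.02,0,0,0,0,0.06],
    [0,-0.05,0,0,0,0,0.06],
    [0,-0.08,0,0,0,0,0.06],
    [0,-0.11,0,0,0,0,0.06],
    [0.01,-0.135,0.025,0,-1,0,0.06],
    [0.022,-0.149,0.055,0,-2.5,0,0.06],
    [0.035,-0.149,0.087,0,-4,0,0.06],
    [0.048,-0.149,0.12,0,-5.5,0,0.06],
    [0.061,-0.149,0.153,0,-7,0,0.06],
    [0.074,-0.149,0.186,0,-9,0,0.06],
    [0.087,-0.149,0.219,0,-11,0,0.06],
    [0.1,-0.149,0.252,0,-12.5,0,0.06],
    [0.113,-0.149,0.285,0,-14,0,0.06],
    [0.126,-0.149,0.318,0,-15.5,0,0.06],
    [0.139,-0.149,0.351,0,-17,0,0.06],
    [0.15,-0.149,0.38,0,-18,0,0.06],
    [0.16,-0.149,0.403,0,-19,0,0.06],
    [0.166,-0.149,0.415,0,-19.4,0,0.06],
    [0.166,-0.149,0.415,0,-19.4,0,0.06],
  ],
)

```text
time: 5.22
tcp_pos: [0.6217, 0.0138, 0.1669]
eef_rot: [-0.706, -0.029, 0.03, 0.707]
ft_force: [-1.0, -0.1, -4.1]
grip_width: 0.722
```

```bash
python3 - <<'E'
from h import *
plan([.622,.0124,.02],.081)
snap("wrist","w3"); i,K,T=load("w3")
s=1.5; o=cv2.resize(i,None,fx=s,fy=s)
boxdraw(o,K,T,0,.2,.095,0,.084,[.605,-.1515,.081],True,s);boxdraw(o,K,T,0,.14,.075,0,.09,[.5813,.1562,-.0456],True,s)
cv2.imwrite("pics/w3o.png",o)
E
```

```text
row [0.0004, 0.1469, -0.0015] [-0.04, 0.21, -0.09] | from [0.6217 0.0138 0.1669] q6 -1.72 t 5.22 grip 0.0679 F [-1.  -0.1 -4.1]
```

View pics/w3o.png

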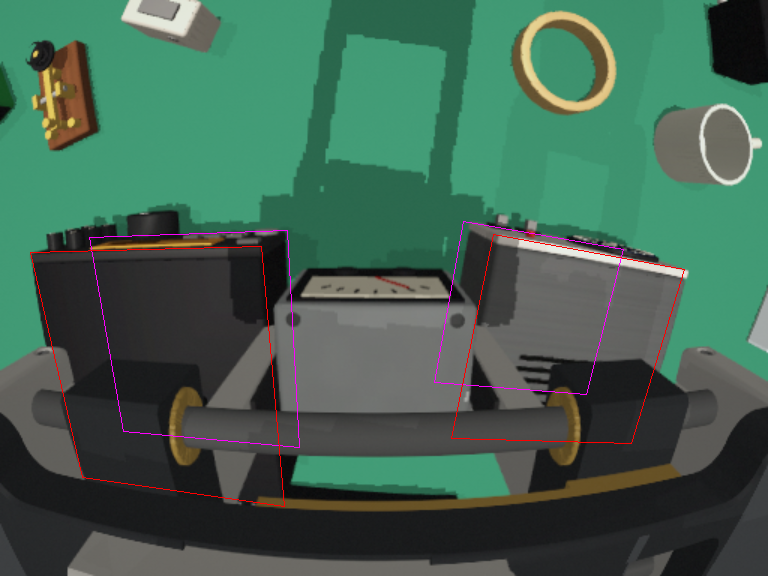

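Request:
carry_out(
  motion=[
    [0,0.02,-0.001,0,0,0,0.06],
    [0,0.045,-0.001,0,0,0,0.06],
    [0,0.07,-0.001,0,0,0,0.06],
    [0,0.095,-0.001,0,0,0,0.06],
    [0,0.115,-0.001,0,0,0,0.06],
    [0,0.13,-0.001,0,0,0,0.06],
    [0,0.138,-0.001,0,0,0,0.06],
    [0,0.142,-0.001,0,0,0,0.06],
    [0,0.144,-0.001,0,0,0,0.06],
    [0,0.145,-0.001,0,0,0,0.06],
    [0,0.146,-0.001,0,0,0,0.06],
    [0,0.146,-0.001,0,0,0,0.06],
  ],
)

```text
time: 6.27
tcp_pos: [0.6217, 0.0106, 0.0237]
eef_rot: [0.707, 0.03, -0.028, -0.706]
ft_force: [0.3, 0.0, -3.7]
grip_width: 0.724
```

Request:
carry_out(
  motion=[
    [0,0.001,0.001,0,0,0,0.06],
    [0,0.002,0.001,0,0,0,0.06],
    [0,0.002,0.001,0,0,0,0.06],
  ],
)

```text
time: 6.52
tcp_pos: [0.6214, 0.0119, 0.0212]
eef_rot: [-0.707, -0.03, 0.028, 0.707]
ft_force: [-0.2, -0.6, -1.3]
grip_width: 0.725
```

Request:
carry_out(
  motion=[
    [0,0.001,0,0,0,0,0.06],
    [0,0.001,0,0,0,0,0.084],
    [0,0.001,0,0,0,0,0.084],
    [0,0.001,0,0,0,0,0.084],
    [0,0.001,0,0,0,0,0.084],
    [0,-0.02,0,0,0,0,0.084],
    [0,-0.05,0,0,0,0,0.084],
    [0,-0.09,0,0,0,0,0.084],
    [0,-0.13,0,0,0,0,0.084],
    [0,-0.16,0,0,0,0,0.084],
    [0,-0.185,0,0,0,0,0.084],
    [0,-0.185,0,0,0,0,0.084],
  ],
)

```text
time: 7.52
tcp_pos: [0.6239, 0.0115, 0.2135]
eef_rot: [0.707, 0.034, -0.024, -0.706]
ft_force: [0.3, -0.1, 1.6]
grip_width: 0.895
```

```bash
python3 - <<'E'
from h import *
plan([.4293,-.1622,.2],-.345)
snap("wrist","w4"); i,K,T=load("w4")
s=1.5; o=cv2.resize(i,None,fx=s,fy=s)
boxdraw(o,K,T,0,.2,.095,0,.084,[.605,-.1515,.081],True,s);boxdraw(o,K,T,0,.14,.075,0,.09,[.5813,.1562,-.0456],True,s)
boxdraw(o,K,T,-.03,.03,.034,0,.062,[.622,.0124,.081],True,s)
cv2.imwrite("pics/w4o.png",o)
E
```

```text
row [-0.2083, 0.011, -0.1572] [-0.05, 24.45, 0.78] | from [0.6239 0.0115 0.2135] q6 -1.72 t 7.52 grip 0.0841 F [ 0.3 -0.1  1.6]
```

View pics/w4o.png

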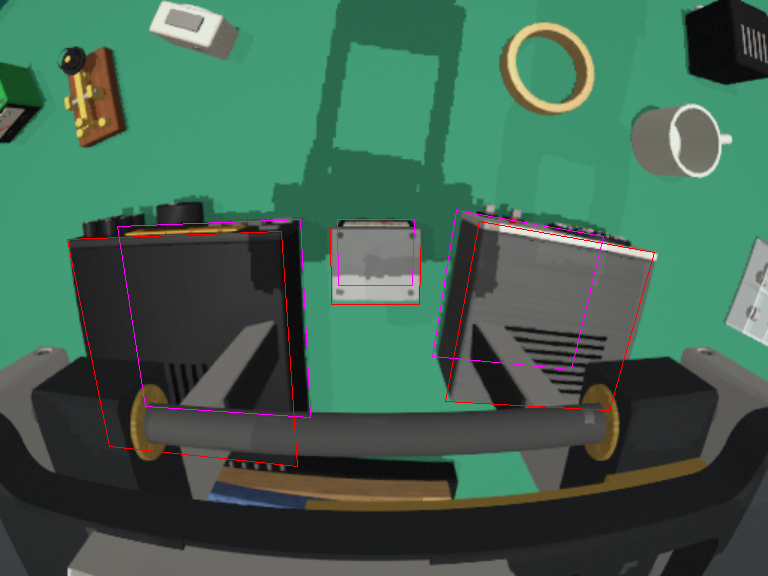

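Request:
carry_out(
  motion=[
    [-0.208,0.011,-0.157,0,24.4,0.8,0.094],
    [-0.208,0.011,-0.157,0,24.4,0.8,0.094],
    [-0.208,0.011,-0.157,0,24.4,0.8,0.094],
    [-0.208,0.011,-0.157,0,24.4,0.8,0.094],
    [-0.208,0.011,-0.157,0,24.4,0.8,0.094],
    [-0.208,0.011,-0.157,0,24.4,0.8,0.094],
    [-0.208,0.011,-0.157,0,24.4,0.8,0.094],
    [-0.208,0.011,-0.157,0,24.4,0.8,0.094],
    [-0.208,0.011,-0.157,0,24.4,0.8,0.094],
    [-0.208,0.011,-0.157,0,24.4,0.8,0.094],
  ],
)

```text
time: 8.4
tcp_pos: [0.427, -0.1608, 0.1936]
eef_rot: [-0.696, 0.126, -0.115, 0.697]
ft_force: [1.0, 0.7, 0.4]
grip_width: 0.999
```

```bash
python3 - <<'E'
from h import *
plan([.4293,-.1622,.016],-.345)
snap("wrist","w5"); i,K,T=load("w5")
s=1.5; o=cv2.resize(i,None,fx=s,fy=s)
boxdraw(o,K,T,-.017,.017,.032,0,.05,[.4293,-.1622,-.345],True,s);boxdraw(o,K,T,-.045,.045,.025,0,.018,[.4812,-.2752,.303],True,s)
cv2.imwrite("pics/w5o.png",o)
E
```

```text
row [0.0052, 0.1775, -0.0002] [0.1, 0.11, -0.84] | from [ 0.427  -0.1608  0.1936] q6 -1.71 t 8.4 grip 0.094 F [1.  0.7 0.4]
```

View pics/w5o.png

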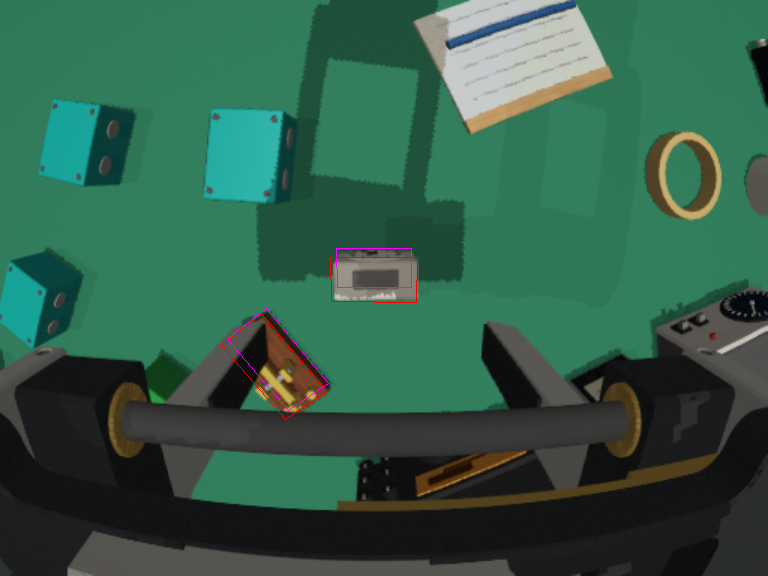

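Request:
carry_out(
  motion=[
    [0.005,0.03,0,0,0,-0.8,0.094],
    [0.005,0.06,0,0,0,-0.8,0.094],
    [0.005,0.09,0,0,0,-0.8,0.094],
    [0.005,0.12,0,0,0,-0.8,0.094],
    [0.005,0.15,0,0,0,-0.8,0.094],
    [0.005,0.17,0,0,0,-0.8,0.094],
    [0.005,0.177,0,0,0,-0.8,0.094],
    [0.005,0.177,0,0,0,-0.8,0.094],
    [0.005,0.177,0,0,0,-0.8,0.055],
    [0.005,0.177,0,0,0,-0.8,0.055],
    [0.005,0.177,0,0,0,-0.8,0.055],
    [0.005,0.177,0,0,0,-0.8,0.055],
    [0.005,0.177,0,0,0,-0.8,0.055],
    [0.005,0.177,0,0,0,-0.8,0.055],
    [0.005,0.177,0,0,0,-0.8,0.055],
  ],
  squeeze=15,
)

```text
time: 9.7
tcp_pos: [0.4297, -0.1632, 0.0186]
eef_rot: [0.698, -0.12, 0.122, -0.696]
ft_force: [0.8, 1.6, 4.8]
grip_width: 0.681
```

```bash
python3 - <<'E'
from h import *
plan([.4293,-.1622,.016],-.345)
plan([.622,.0124,.15],.081)
E
```

```text
row [-0.0007, 0.0026, 0.0008] [0.13, 0.04, 0.17] | from [ 0.4297 -0.1632  0.0186] q6 -1.71 t 9.7 grip 0.064 F [0.8 1.6 4.8]
row [0.1222, -0.1315, 0.2299] [0.17, -24.36, 0.14] | from [ 0.4297 -0.1632  0.0186] q6 -1.71 t 9.7 grip 0.064 F [0.8 1.6 4.8]
```

Request:
carry_out(
  motion=[
    [0,-0.02,0,0,0,0,0.055],
    [0,-0.05,0,0,0,0,0.055],
    [0,-0.08,0,0,0,0,0.055],
    [0,-0.11,0,0,0,0,0.055],
    [0.01,-0.13,0.02,0,-2,0,0.055],
    [0.022,-0.145,0.042,0,-4,0,0.055],
    [0.034,-0.145,0.064,0,-7,0,0.055],
    [0.046,-0.145,0.087,0,-10,0,0.055],
    [0.058,-0.145,0.11,0,-13,0,0.055],
    [0.07,-0.145,0.132,0,-16,0,0.055],
    [0.082,-0.145,0.155,0,-18,0,0.055],
    [0.094,-0.145,0.178,0,-20,0,0.055],
    [0.106,-0.145,0.2,0,-22,0,0.055],
    [0.115,-0.145,0.217,0,-23.5,0,0.055],
    [0.122,-0.145,0.23,0,-24.4,0,0.055],
    [0.122,-0.145,0.23,0,-24.4,0,0.055],
    [0.122,-0.145,0.23,0,-24.4,0,0.055],
  ],
)

```text
time: 11.12
tcp_pos: [0.6207, 0.0127, 0.1605]
eef_rot: [0.708, 0.028, -0.03, -0.705]
ft_force: [-0.6, -0.6, -1.8]
grip_width: 0.68
```

```bash
python3 - <<'E'
from h import *
plan([.622,.0124,.081],.081)
snap("wrist","w6"); i,K,T=load("w6")
s=1.5; o=cv2.resize(i,None,fx=s,fy=s)
t,q,_=pose(); 
boxdraw(o,K,T,-.03,.03,.034,0,.062,[.622,.0124,.081],True,s); boxdraw(o,K,T,-.017,.017,.032,t[2]-.0186,t[2]-.0186+.05,[.622,.0124,.081],True,s)
cv2.imwrite("pics/w6o.png",o)
E
```

```text
row [0.0015, 0.0795, -0.0002] [0.18, 0.07, -0.2] | from [0.6207 0.0127 0.1605] q6 -1.72 t 11.12 grip 0.0639 F [-0.6 -0.6 -1.8]
```

View pics/w6o.png

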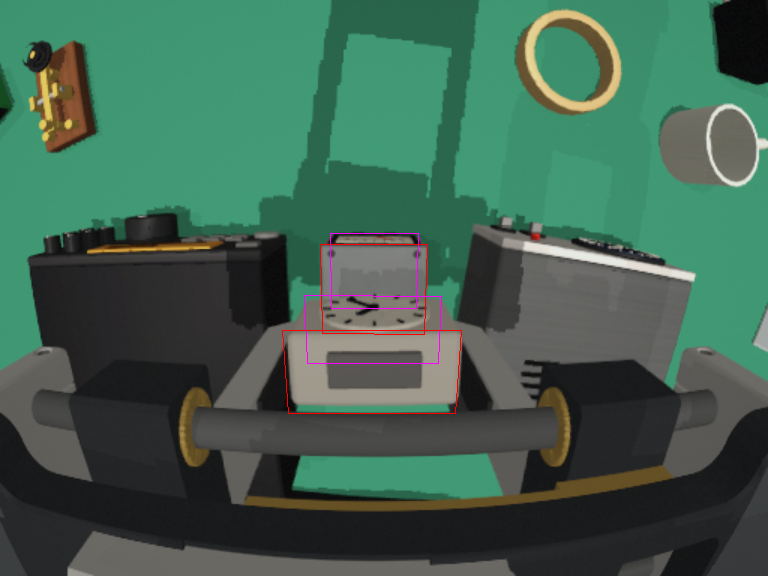

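Request:
carry_out(
  motion=[
    [0.001,0.02,0,0,0,0,0.055],
    [0.001,0.04,0,0,0,0,0.055],
    [0.001,0.055,0,0,0,0,0.055],
    [0.001,0.067,0,0,0,0,0.055],
    [0.001,0.073,0,0,0,0,0.055],
    [0.001,0.077,0,0,0,0,0.055],
    [0.001,0.079,0,0,0,0,0.055],
    [0.001,0.08,0,0,0,0,0.055],
    [0.001,0.08,0,0,0,0,0.055],
  ],
)

```text
time: 11.92
tcp_pos: [0.6226, 0.0124, 0.0827]
eef_rot: [0.708, 0.029, -0.029, -0.705]
ft_force: [0.1, 0.5, -1.3]
grip_width: 0.678
```

Request:
carry_out(
  motion=[
    [0,0.001,0,0,0,0,0.055],
    [0,0.002,0,0,0,0,0.055],
    [0,0.002,0,0,0,0,0.055],
  ],
)

```text
time: 12.17
tcp_pos: [0.6228, 0.0126, 0.0808]
eef_rot: [0.708, 0.029, -0.029, -0.705]
ft_force: [-0.3, -0.1, 1.0]
grip_width: 0.681
```

Request:
carry_out(
  motion=[
    [0,0.0005,0,0,0,0,0.055],
    [0,0.0005,0,0,0,0,0.08],
    [0,0.0005,0,0,0,0,0.08],
    [0,0.0005,0,0,0,0,0.08],
    [0,0.0005,0,0,0,0,0.08],
    [0,-0.01,0,0,0,0,0.08],
    [0,-0.03,0,0,0,0,0.08],
    [0,-0.06,0,0,0,0,0.08],
    [0,-0.1,0,0,0,0,0.08],
    [0,-0.13,0,0,0,0,0.08],
    [0,-0.13,0,0,0,0,0.08],
  ],
)

```text
time: 13.08
tcp_pos: [0.6256, 0.0127, 0.22]
eef_rot: [0.708, 0.034, -0.024, -0.705]
ft_force: [0.1, -0.0, 1.0]
grip_width: 0.849
```

```bash
python3 - <<'E'
from h import *
plan([.4812,-.2752,.18],.303)
snap("wrist","w7"); i,K,T=load("w7")
s=1.5; o=cv2.resize(i,None,fx=s,fy=s)
boxdraw(o,K,T,-.03,.03,.034,0,.062,[.622,.0124,.081],True,s); boxdraw(o,K,T,-.017,.017,.032,.062,.112,[.622,.0124,.081],True,s)
cv2.imwrite("pics/w7o.png",o)
E
```

```text
row [-0.168, 0.0389, -0.275] [0.39, -12.67, 0.82] | from [0.6256 0.0127 0.22  ] q6 -1.72 t 13.08 grip 0.0798 F [ 0.1 -0.   1. ]
```

View pics/w7o.png

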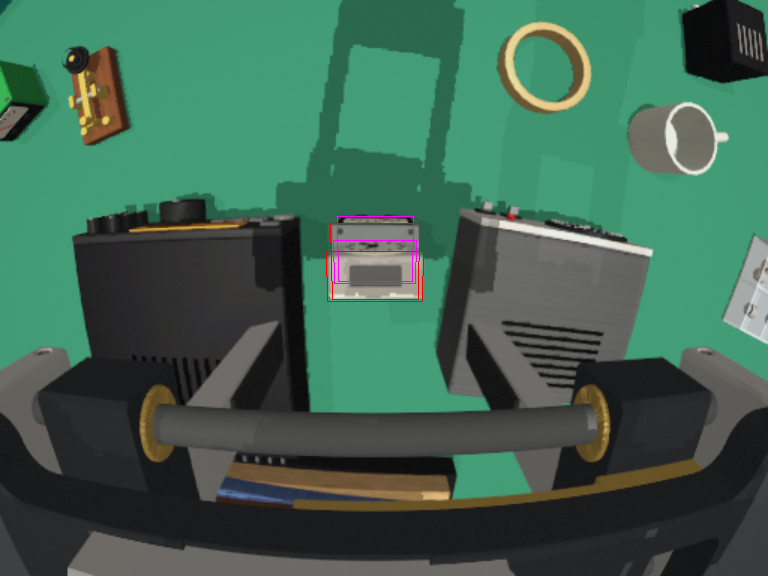

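Request:
carry_out(
  motion=[
    [-0.168,0,-0.275,0.4,-12.7,0.8,0.08],
    [-0.168,0,-0.275,0.4,-12.7,0.8,0.08],
    [-0.168,0,-0.275,0.4,-12.7,0.8,0.08],
    [-0.168,0,-0.275,0.4,-12.7,0.8,0.08],
    [-0.168,0,-0.275,0.4,-12.7,0.8,0.08],
    [-0.168,0,-0.275,0.4,-12.7,0.8,0.08],
    [-0.168,0.039,-0.275,0.4,-12.7,0.8,0.08],
    [-0.168,0.039,-0.275,0.4,-12.7,0.8,0.08],
    [-0.168,0.039,-0.275,0.4,-12.7,0.8,0.08],
    [-0.168,0.039,-0.275,0.4,-12.7,0.8,0.08],
    [-0.168,0.039,-0.275,0.4,-12.7,0.8,0.08],
  ],
)

```text
time: 14.05
tcp_pos: [0.4771, -0.2745, 0.1711]
eef_rot: [-0.697, -0.101, 0.112, 0.701]
ft_force: [0.6, -0.4, 1.3]
grip_width: 0.854
```

```bash
python3 - <<'E'
from h import *
plan([.4812,-.2752,.006],.303)
snap("wrist","w8"); i,K,T=load("w8")
s=1.5; o=cv2.resize(i,None,fx=s,fy=s)
boxdraw(o,K,T,-.045,.045,.025,0,.018,[.4812,-.2752,.303],True,s)
cv2.imwrite("pics/w8o.png",o)
E
```

```text
row [0.0062, 0.165, -0.0032] [-0.44, 0.0, -0.85] | from [ 0.4771 -0.2745  0.1711] q6 -2.49 t 14.05 grip 0.0803 F [ 0.6 -0.4  1.3]
```

View pics/w8o.png

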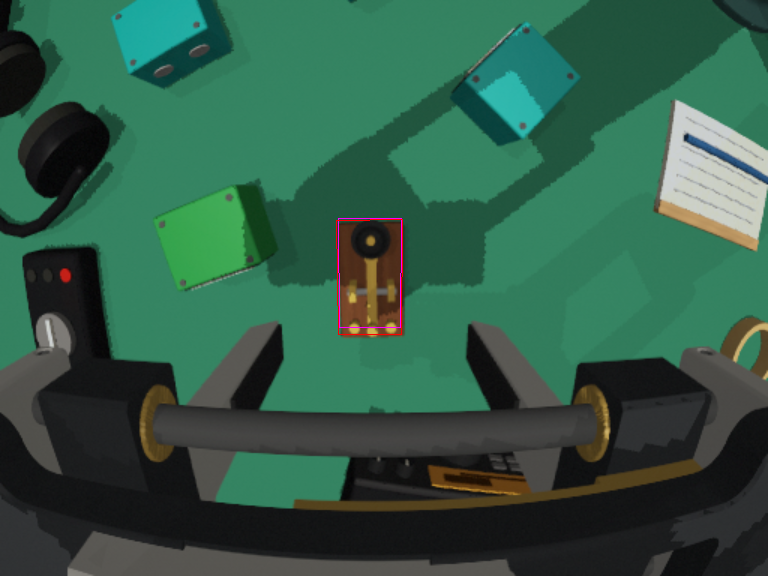

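Request:
carry_out(
  motion=[
    [0.006,0.03,-0.003,-0.4,0,-0.8,0.08],
    [0.006,0.06,-0.003,-0.4,0,-0.8,0.08],
    [0.006,0.09,-0.003,-0.4,0,-0.8,0.08],
    [0.006,0.12,-0.003,-0.4,0,-0.8,0.08],
    [0.006,0.145,-0.003,-0.4,0,-0.8,0.08],
    [0.006,0.158,-0.003,-0.4,0,-0.8,0.08],
    [0.006,0.164,-0.003,-0.4,0,-0.8,0.08],
    [0.006,0.164,-0.003,-0.4,0,-0.8,0.08],
    [0.006,0.164,-0.003,-0.4,0,-0.8,0.08],
  ],
)

```text
time: 14.85
tcp_pos: [0.4827, -0.2755, 0.0089]
eef_rot: [0.7, 0.108, -0.107, -0.698]
ft_force: [-0.2, -0.4, 0.7]
grip_width: 0.858
```

Request:
carry_out(
  motion=[
    [0,0.003,0,0,0,0,0.08],
    [0,0.005,0,0,0,0,0.08],
    [0,0.005,0,0,0,0,0.04],
    [0,0.005,0,0,0,0,0.04],
    [0,0.005,0,0,0,0,0.04],
    [0,0.005,0,0,0,0,0.04],
    [0,0.005,0,0,0,0,0.04],
    [0,0.005,0,0,0,0,0.04],
    [0,0.005,0,0,0,0,0.04],
    [0,0.005,0,0,0,0,0.04],
  ],
  squeeze=30,
)

```text
time: 15.68
tcp_pos: [0.4811, -0.2751, 0.0028]
eef_rot: [-0.699, -0.107, 0.107, 0.699]
ft_force: [-1.1, 3.2, 4.5]
grip_width: 0.531
```

```bash
python3 - <<'E'
from h import *
plan([.4812,-.2752,.006],.303)
plan([.4972,.0023,.1],.081)
E
```

```text
row [0.0001, -0.0032, -0.0001] [-0.03, 0.03, -0.03] | from [ 0.4811 -0.2751  0.0028] q6 -2.5 t 15.68 grip 0.0499 F [-1.1  3.2  4.5]
row [0.0983, -0.0971, 0.2599] [-0.03, 12.75, -0.04] | from [ 0.4811 -0.2751  0.0028] q6 -2.5 t 15.68 grip 0.0499 F [-1.1  3.2  4.5]
```

Request:
carry_out(
  motion=[
    [0,-0.015,0,0,0,0,0.04],
    [0,-0.04,0,0,0,0,0.04],
    [0,-0.07,0,0,0,0,0.04],
    [0.004,-0.09,0.01,0,1,0,0.04],
    [0.012,-0.1,0.032,0,2,0,0.04],
    [0.021,-0.1,0.056,0,3,0,0.04],
    [0.03,-0.1,0.08,0,4,0,0.04],
    [0.039,-0.1,0.104,0,5.5,0,0.04],
    [0.048,-0.1,0.128,0,7,0,0.04],
    [0.057,-0.1,0.152,0,8,0,0.04],
    [0.066,-0.1,0.176,0,9,0,0.04],
    [0.075,-0.1,0.2,0,10,0,0.04],
    [0.084,-0.1,0.224,0,11,0,0.04],
    [0.093,-0.1,0.246,0,12,0,0.04],
    [0.098,-0.1,0.26,0,12.7,0,0.04],
    [0.098,-0.1,0.26,0,12.7,0,0.04],
    [0.098,-0.1,0.26,0,12.7,0,0.04],
  ],
)

```text
time: 17.1
tcp_pos: [0.4964, 0.0018, 0.1008]
eef_rot: [0.707, 0.029, -0.03, -0.706]
ft_force: [0.0, -0.3, -5.8]
grip_width: 0.53
```

```bash
python3 - <<'E'
from h import *
plan([.4972,.0023,.003],.081)
snap("wrist","w9"); i,K,T=load("w9")
t,q,_=pose()
s=1.5; o=cv2.resize(i,None,fx=s,fy=s)
boxdraw(o,K,T,-.045,.045,.025,t[2]-.003,t[2]+.015,[.4972,.0023,.081],True,s)
cv2.imwrite("pics/w9o.png",o)
E
```

```text
row [0.001, 0.0978, 0.0007] [0.13, 0.15, -0.14] | from [0.4964 0.0018 0.1008] q6 -1.76 t 17.1 grip 0.0498 F [ 0.  -0.3 -5.8]
```

View pics/w9o.png

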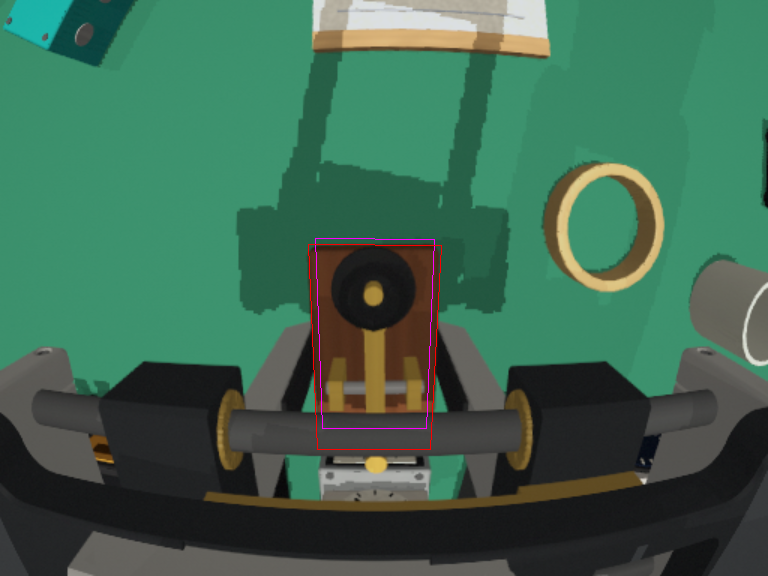

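Request:
carry_out(
  motion=[
    [0.001,0.02,0,0,0,0,0.04],
    [0.001,0.045,0,0,0,0,0.04],
    [0.001,0.065,0,0,0,0,0.04],
    [0.001,0.08,0,0,0,0,0.04],
    [0.001,0.089,0,0,0,0,0.04],
    [0.001,0.094,0,0,0,0,0.04],
    [0.001,0.096,0,0,0,0,0.04],
    [0.001,0.097,0,0,0,0,0.04],
    [0.001,0.097,0,0,0,0,0.04],
  ],
)

```text
time: 17.9
tcp_pos: [0.499, 0.0013, 0.0062]
eef_rot: [0.707, 0.029, -0.028, -0.706]
ft_force: [-0.1, 0.3, -3.9]
grip_width: 0.53
```

Request:
carry_out(
  motion=[
    [-0.001,0.002,0.001,0,0,0,0.04],
    [-0.001,0.003,0.001,0,0,0,0.04],
    [-0.001,0.003,0.001,0,0,0,0.04],
  ],
)

```text
time: 18.15
tcp_pos: [0.4974, 0.0026, 0.0028]
eef_rot: [0.707, 0.029, -0.029, -0.706]
ft_force: [-1.0, -0.1, -3.7]
grip_width: 0.528
```

Request:
carry_out(
  motion=[
    [0,0.001,0,0,0,0,0.04],
    [0,0.001,0,0,0,0,0.04],
    [0,0.001,0,0,0,0,0.07],
    [0,0.001,0,0,0,0,0.07],
    [0,0.001,0,0,0,0,0.07],
    [0,0.001,0,0,0,0,0.07],
    [0,-0.01,0,0,0,0,0.07],
    [0,-0.03,0,0,0,0,0.07],
    [0,-0.06,0,0,0,0,0.07],
    [0,-0.1,0,0,0,0,0.07],
    [0,-0.14,0,0,0,0,0.07],
    [0,-0.18,0,0,0,0,0.08],
    [0,-0.2,0,0,0,0,0.08],
    [0,-0.2,0,0,0,0,0.08],
  ],
)

```text
time: 19.32
tcp_pos: [0.5003, 0.0025, 0.2103]
eef_rot: [0.708, 0.034, -0.024, -0.705]
ft_force: [0.2, -0.3, 1.2]
grip_width: 0.848
```

```bash
python3 - <<'E'
from h import *
plan([.3617,.3433,.2],.046)
snap("wrist","w10"); i,K,T=load("w10")
s=1.5; o=cv2.resize(i,None,fx=s,fy=s)
boxdraw(o,K,T,-.045,.045,.025,0,.018,[.4972,.0023,.081],True,s)
boxdraw(o,K,T,-.03,.03,.034,0,.062,[.622,.0124,.081],True,s)
cv2.imwrite("pics/w10o.png",o)
E
```

```text
row [-0.1104, 0.0075, 0.3511] [0.2, 2.05, 0.77] | from [0.5003 0.0025 0.2103] q6 -1.76 t 19.32 grip 0.0797 F [ 0.2 -0.3  1.2]
```

View pics/w10o.png

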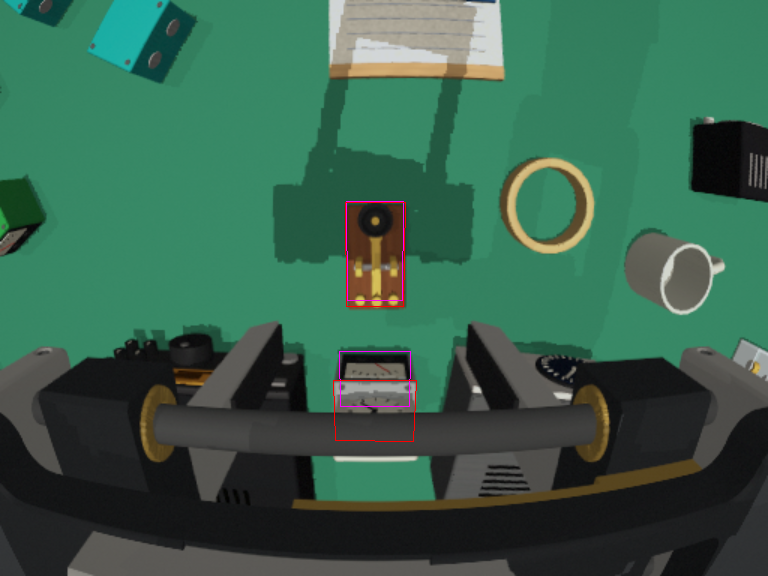

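Request:
carry_out(
  motion=[
    [-0.11,0.007,0.351,0.2,2,0.8,0.09],
    [-0.11,0.007,0.351,0.2,2,0.8,0.09],
    [-0.11,0.007,0.351,0.2,2,0.8,0.09],
    [-0.11,0.007,0.351,0.2,2,0.8,0.09],
    [-0.11,0.007,0.351,0.2,2,0.8,0.09],
    [-0.11,0.007,0.351,0.2,2,0.8,0.09],
    [-0.11,0.007,0.351,0.2,2,0.8,0.09],
    [-0.11,0.007,0.351,0.2,2,0.8,0.09],
    [-0.11,0.007,0.351,0.2,2,0.8,0.09],
    [-0.11,0.007,0.351,0.2,2,0.8,0.09],
    [-0.11,0.007,0.351,0.2,2,0.8,0.09],
    [-0.11,0.007,0.351,0.2,2,0.8,0.09],
  ],
)

```text
time: 20.37
tcp_pos: [0.3583, 0.3428, 0.1935]
eef_rot: [0.707, 0.011, -0.022, -0.707]
ft_force: [0.1, 0.4, 0.8]
grip_width: 0.959
```

```bash
python3 - <<'E'
from h import *
plan([.3617,.3433,.03],.046)
snap("wrist","w11"); i,K,T=load("w11")
s=1.5; o=cv2.resize(i,None,fx=s,fy=s)
boxdraw(o,K,T,-.035,.035,.029,0,.08,[.3617,.3433,.046],True,s)
cv2.imwrite("pics/w11o.png",o)
E
```

```text
row [0.0061, 0.1634, 0.0003] [0.01, 0.07, -0.93] | from [0.3583 0.3428 0.1935] q6 -0.97 t 20.37 grip 0.0902 F [0.1 0.4 0.8]
```

View pics/w11o.png

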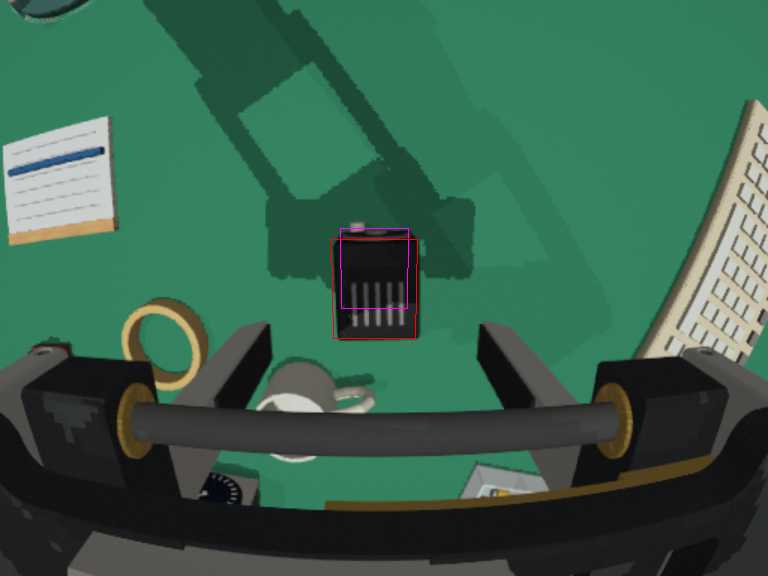

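Request:
carry_out(
  motion=[
    [0.006,0.03,0,0,0,-0.9,0.09],
    [0.006,0.06,0,0,0,-0.9,0.09],
    [0.006,0.09,0,0,0,-0.9,0.09],
    [0.006,0.12,0,0,0,-0.9,0.09],
    [0.006,0.145,0,0,0,-0.9,0.09],
    [0.006,0.16,0,0,0,-0.9,0.09],
    [0.006,0.163,0,0,0,-0.9,0.09],
    [0.006,0.163,0,0,0,-0.9,0.09],
    [0.006,0.163,0,0,0,-0.9,0.05],
    [0.006,0.163,0,0,0,-0.9,0.05],
    [0.006,0.163,0,0,0,-0.9,0.05],
    [0.006,0.163,0,0,0,-0.9,0.05],
    [0.006,0.163,0,0,0,-0.9,0.05],
    [0.006,0.163,0,0,0,-0.9,0.05],
    [0.006,0.163,0,0,0,-0.9,0.05],
    [0.006,0.163,0,0,0,-0.9,0.05],
  ],
  squeeze=35,
)

```text
time: 21.75
tcp_pos: [0.3629, 0.3448, 0.0327]
eef_rot: [-0.706, -0.018, 0.016, 0.708]
ft_force: [-1.0, 0.9, 3.8]
grip_width: 0.617
```

```bash
python3 - <<'E'
from h import *
plan([.3617,.3433,.03],.046)
plan([.42,0,.2],.07)
plan([.6528,-.3072,.2],.081)
E
```

```text
row [-0.0013, 0.0027, -0.0015] [-0.2, 0.06, 0.16] | from [0.3629 0.3448 0.0327] q6 -0.97 t 21.75 grip 0.058 F [-1.   0.9  3.8]
row [0.0413, -0.1684, -0.3465] [-0.2, -1.32, 0.17] | from [0.3629 0.3448 0.0327] q6 -0.97 t 21.75 grip 0.058 F [-1.   0.9  3.8]
row [0.2594, -0.1688, -0.6643] [-0.2, -1.95, 0.17] | from [0.3629 0.3448 0.0327] q6 -0.97 t 21.75 grip 0.058 F [-1.   0.9  3.8]
```

Request:
carry_out(
  motion=[
    [0,-0.02,0,0,0,0,0.05],
    [0,-0.05,0,0,0,0,0.05],
    [0,-0.08,0,0,0,0,0.05],
    [0,-0.11,0,0,0,0,0.05],
    [0,-0.14,-0.01,0,0,0,0.05],
    [0.004,-0.16,-0.035,0,0,0,0.05],
    [0.008,-0.168,-0.065,0,0,0,0.05],
    [0.012,-0.168,-0.097,0,0,0,0.05],
    [0.016,-0.168,-0.13,0,0,0,0.05],
    [0.02,-0.168,-0.163,0,0,0,0.05],
    [0.024,-0.168,-0.196,0,0,0,0.05],
    [0.028,-0.168,-0.229,0,0,0,0.05],
    [0.033,-0.168,-0.262,0,-1,0,0.05],
    [0.039,-0.168,-0.295,0,-1,0,0.05],
    [0.048,-0.168,-0.327,0,-1,0,0.05],
    [0.062,-0.168,-0.357,0,-1,0,0.05],
    [0.08,-0.168,-0.385,0,-1,0,0.05],
    [0.098,-0.168,-0.412,0,-1,0,0.05],
    [0.112,-0.168,-0.433,0,-1,0,0.05],
    [0.118,-0.168,-0.442,0,-1,0,0.05],
  ],
)

```text
time: 23.42
tcp_pos: [0.5008, -0.095, 0.1961]
eef_rot: [-0.706, -0.02, 0.023, 0.708]
ft_force: [0.0, 0.1, -5.4]
grip_width: 0.622
```

```bash
python3 - <<'E'
from h import *
plan([.6528,-.3072,.2],.081)
E
```

```text
row [0.1387, -0.0048, -0.2211] [-0.13, -1.13, -0.18] | from [ 0.5008 -0.095   0.1961] q6 -1.93 t 23.42 grip 0.0585 F [ 0.   0.1 -5.4]
```

Request:
carry_out(
  motion=[
    [0.01,-0.005,-0.016,0,-0.2,0,0.05],
    [0.025,-0.005,-0.04,0,-0.4,0,0.05],
    [0.04,-0.005,-0.065,0,-0.6,0,0.05],
    [0.057,-0.005,-0.091,0,-0.8,0,0.05],
    [0.074,-0.005,-0.117,0,-1,0,0.05],
    [0.091,-0.005,-0.144,0,-1.1,0,0.05],
    [0.107,-0.005,-0.17,0,-1.1,0,0.05],
    [0.121,-0.005,-0.193,0,-1.1,0,0.05],
    [0.132,-0.005,-0.211,0,-1.1,0,0.05],
    [0.139,-0.005,-0.221,0,-1.1,0,0.05],
    [0.139,-0.005,-0.221,0,-1.1,0,0.05],
    [0.139,-0.005,-0.221,0,-1.1,0,0.05],
  ],
)

```text
time: 24.42
tcp_pos: [0.6529, -0.303, 0.2009]
eef_rot: [-0.705, -0.028, 0.031, 0.708]
ft_force: [0.1, 0.2, -4.6]
grip_width: 0.616
```

```bash
python3 - <<'E'
from h import *
plan([.6528,-.3072,.0327],.081)
t,q,_=pose()
snap("wrist","w12"); i,K,T=load("w12")
s=1.5; o=cv2.resize(i,None,fx=s,fy=s)
boxdraw(o,K,T,-.035,.035,.029,t[2]-.0327,t[2]+.0473,[.6528,-.3072,.081],True,s)
boxdraw(o,K,T,0,.2,.095,0,.084,[.605,-.1515,.081],True,s)
cv2.imwrite("pics/w12o.png",o)
E
```

```text
row [0.0001, 0.1682, -0.0051] [-0.33, 0.14, -0.17] | from [ 0.6529 -0.303   0.2009] q6 -2.17 t 24.42 grip 0.0579 F [ 0.1  0.2 -4.6]
```

View pics/w12o.png

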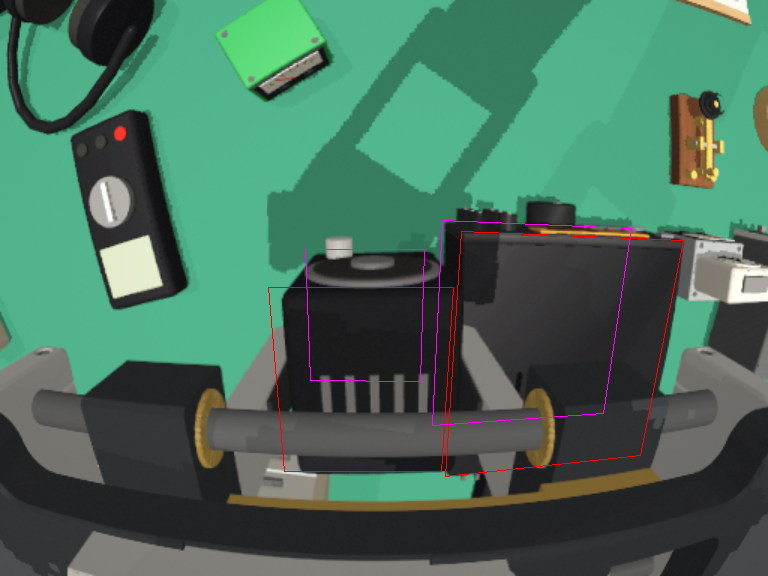

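Request:
carry_out(
  motion=[
    [0,0.02,-0.003,0,0,0,0.05],
    [0,0.045,-0.005,0,0,0,0.05],
    [0,0.075,-0.005,0,0,0,0.05],
    [0,0.105,-0.005,0,0,0,0.05],
    [0,0.13,-0.005,0,0,0,0.05],
    [0,0.147,-0.005,0,0,0,0.05],
    [0,0.157,-0.005,0,0,0,0.05],
    [0,0.163,-0.005,0,0,0,0.05],
    [0,0.166,-0.005,0,0,0,0.05],
    [0,0.166,-0.005,0,0,0,0.05],
    [0,0.166,-0.005,0,0,0,0.05],
  ],
)

```text
time: 25.38
tcp_pos: [0.6552, -0.3087, 0.0398]
eef_rot: [-0.706, -0.031, 0.028, 0.707]
ft_force: [-0.6, 0.1, -4.8]
grip_width: 0.62
```

```bash
python3 - <<'E'
from h import *
plan([.6528,-.3072,.0327],.081)
E
```

```text
row [-0.0023, 0.0071, 0.0017] [-0.02, 0.16, 0.23] | from [ 0.6552 -0.3087  0.0398] q6 -2.17 t 25.38 grip 0.0583 F [-0.6  0.1 -4.8]
```

Request:
carry_out(
  motion=[
    [-0.002,0.003,0.001,0,0,0,0.05],
    [-0.002,0.005,0.001,0,0,0,0.05],
    [-0.002,0.006,0.001,0,0,0,0.05],
    [-0.002,0.007,0.001,0,0,0,0.05],
    [-0.002,0.007,0.001,0,0,0,0.05],
  ],
)

```text
time: 25.8
tcp_pos: [0.6524, -0.3078, 0.0328]
eef_rot: [-0.706, -0.03, 0.029, 0.707]
ft_force: [-3.1, 1.0, 2.1]
grip_width: 0.617
```

Contact felt (force turned positive). Release and retreat.

Request:
carry_out(
  motion=[
    [0,0,0,0,0,0,0.08],
    [0,0,0,0,0,0,0.08],
    [0,0,0,0,0,0,0.08],
    [0,0,0,0,0,0,0.08],
    [0,0,0,0,0,0,0.08],
    [0,-0.01,0,0,0,0,0.08],
    [0,-0.03,0,0,0,0,0.08],
    [0,-0.06,0,0,0,0,0.08],
    [0,-0.1,0,0,0,0,0.08],
    [0,-0.14,0,0,0,0,0.08],
    [-0.03,-0.17,0,0,0,0,0.08],
    [-0.07,-0.18,0,0,0,0,0.08],
    [-0.11,-0.18,0,0,0,0,0.08],
    [-0.15,-0.18,0,0,0,0,0.08],
    [-0.19,-0.18,0,0,0,0,0.08],
    [-0.23,-0.18,0,0,0,0,0.08],
    [-0.27,-0.18,0,0,0,0,0.08],
    [-0.28,-0.18,0,0,0,0,0.08],
    [-0.28,-0.18,0,0,0,0,0.08],
  ],
)

```text
time: 27.38
tcp_pos: [0.3711, -0.3319, 0.212]
eef_rot: [0.707, 0.029, -0.027, -0.707]
ft_force: [-0.0, 0.1, 0.2]
grip_width: 0.847
```

```bash
python3 - <<'E'
from h import *
O=[(0,.2,.095,0,.084,[.605,-.1515,.081]),(0,.14,.075,0,.09,[.5813,.1562,-.0456]),(-.035,.035,.029,0,.08,[.6528,-.3072,.081]),(-.03,.03,.034,0,.062,[.622,.0124,.081]),(-.017,.017,.032,.062,.112,[.622,.0124,.081]),(-.045,.045,.025,0,.018,[.4972,.0023,.081])]
print(pose()[0])
for n,(x0,y0,w,h) in {"top":(130,30,260,190),"side":(170,60,260,195)}.items():
    snap(n,n+"13"); i,K,T=load(n+"13")
    s=3; o=cv2.resize(i[y0:y0+h,x0:x0+w],None,fx=s,fy=s,interpolation=cv2.INTER_CUBIC)
    for b in O: boxdraw(o,K,T,*b,False,s,(x0,y0))
    cv2.imwrite(f"pics/{n}13o.png",o)
E
```

```text
[ 0.37108082 -0.33185457  0.21198738]
```

View pics/top13o.png

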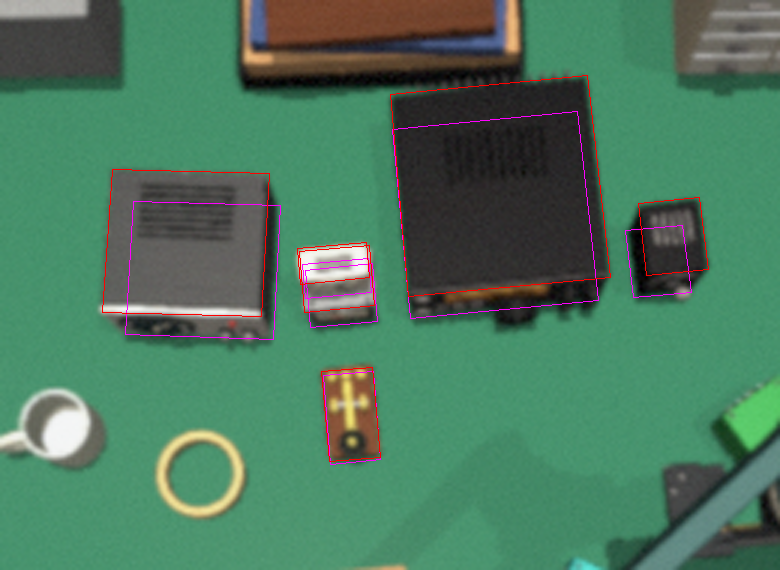

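View pics/side13o.png

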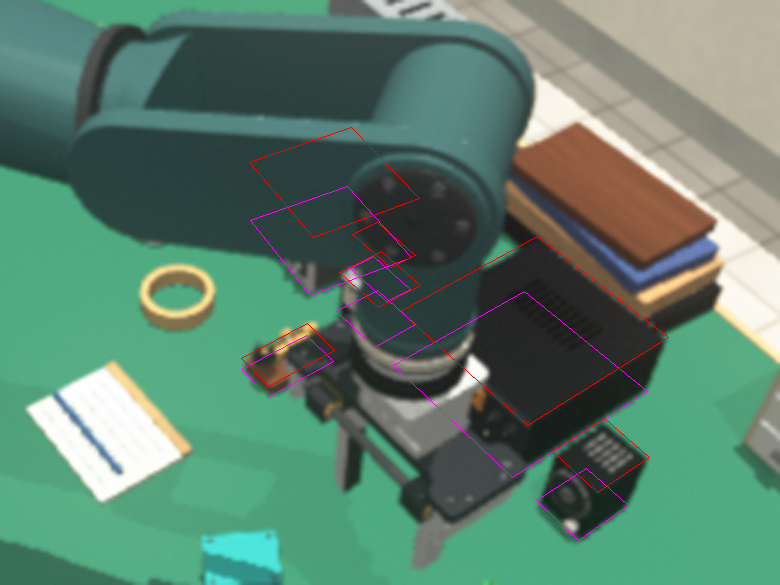

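```bash
python3 -c "
from station import job_done,readout
print(job_done(), readout.get_state()['time'])"
```

```text
the job is handed in; nothing more can be done
the job is handed in; nothing more can be done
```

The accessories are back around the radio, and I handed the job in at about 28 s of the 112 s allowed.

- **Meter:** the grey box stands midway between the transceiver and the rotator controller, its front level with the transceiver's front panel. I left the green and turquoise look-alikes alone.
- **Clock:** it is on top of the meter, about 1.5 mm forward of centre.
- **Key:** it sits straight in front of the meter, knob towards the operator, with about 50 mm between its base and the meter.
- **Speaker:** it stands on the transceiver's right, about 35 mm from the cabinet, its front level with the panel.

**Last checks:** In the final top view all four parts matched their target outlines to within 1–3 mm. They are square to the radio with their fronts to the operator, and the mug and tape are at the same pixels as at the start. The final side view confirmed the speaker and the key. The arm hid most of the meter and clock there, so those rest on the top view and the wrist-camera views after each release. The gripper was clear of everything and no check failed. `job_done` gives no verdict, so I have no confirmation from the judge.

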